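Rack the carrier sheet on the free rail pair

TASK

In the drying rack's left-hand bay two of the three rail pairs already hold a panel: take the metal carrier sheet by its upright grip, slide it level onto the one free rail pair of that bay, push it in until it bottoms on the back stop, and keep it pressed there with a light steady push of about 9 newtons for a second. Do it gently, never ramming the stop or forcing the sheet against the rack, then let go and leave the sheet lying fully home on its rails; leave the other things on the table where they are.

Things in the scene. Friction and masses are not known exactly. Their poses are not given: they have to be found in the camera images.
- sheet: Metal carrier sheet, plate 120 (x) x 110 (y) x 6 mm, rear corners rounded to 8 mm, low ribs on top (to 11 mm). From its front edge (x = -60) a wooden handle bar 14 mm wide, 10 high runs to x = -167. 0.15 to 0.3 kg, mass centre near x = -22. Origin: centre of the plate's underside; +x to the rear edge, which enters the rack first; z up. Starts flat on the table, handle towards the robot.
- sheet_grip (a point): Where to grip: on the sheet's upright grip at the handle's end, a wooden block 44 mm long (x) x 14 mm wide (y), top 46 mm above the sheet's underside. The point is 145 mm in front of the sheet's origin on its centre line, 30 mm above the underside. Pinch the 14 mm width from above; the fingers may straddle the handle bar (also 14 mm wide) as well.
- rack: Fixed plywood drying rack, 160 deep (x) x 256 wide (y) x 170 mm high, open at the top and at its mouth, which faces the robot. Origin: centre of the footprint on the table; +x from the mouth (x = -80 mm) to the back (+80), z up. Two bays, each 116 mm wide inside, walls 8 mm: left bay centred on y = +62 mm, right bay on y = -62.
- bay_mouth (a point): Centre of the left bay's mouth, at table height (rack frame x = -80, y = +62 mm); axes as the rack's. Each bay has three rail pairs: ledges 12 mm wide along both walls, running from 3 mm behind the mouth nearly to the back, with nothing holding the sheet down. The tops of the rails are 45, 90 and 135 mm above the table.
- back_stop: Left bay's back stop: post fixed to the rack with an upright pad serving all heights. Origin: table height, on the bay's centre line beside the rack's origin; axes as the rack's. The pad's setting differs each time and is not reported: its rigid face is 104 to 138 mm behind the mouth, so at home the sheet's origin is 36 to 2 mm short of the rack's along x. Find it by feel; over 15 N is ramming.
- panel_low: Wooden panel 100 x 110 x 6 mm (front lip 10 mm high), fixed on the lowest rail pair (underside 45 mm up) of the left or the right bay. Origin: centre of its underside, 27 mm in front of the rack's origin along x. Two of the three panels are in the left bay; the one in the right bay is at the height at which the left bay is free.
- panel_mid: The same panel, fixed on the middle rail pair (90 mm) of the left or the right bay.
- panel_high: The same panel, fixed on the top rail pair (135 mm) of the left or the right bay.
- wax_tin: Round white tin, 68 mm across, 43 mm high, a bystander; origin under its centre.
- tape_roll: Roll of masking tape lying flat, 98 mm across, 25 mm high, a bystander; origin under its centre.
- tape_measure: Yellow tape measure standing on edge, 31 x 79 x 63 mm high, a bystander; origin under its centre.

How it is judged:
By the outcome, as a careful person would: the job done as asked, in the order asked, and still so for the second after the job is handed in, with the robot touching nothing.
It also fails if it takes over 67 s, if anything falls off the work surface, if the arm or the gripper's body presses on something with over 40 N, if the wrist force passes 120 N, or if a joint passes its speed limit or range.

ROBOT

A 6-joint arm with a two-finger parallel gripper is mounted at the origin on a cart in front of the work surface, level with it; the furniture and walls round the work are solid. World frame = base frame: x ahead of the robot, y to its left, z up, the work surface at z = 0. Lengths are in m, angles in rad, forces in N, time in s.
With the tool pointing down it reaches from about 0.35 to 0.775 m from the base axis. Payload 5.5 kg.
Tool frame: the origin (TCP) lies on the centre line of the jaws, within the pads' length; the fingertips stand env.finger_overhang ahead of it and the grasp point (between the pads) lies 11 mm behind it (env.finger_overhang is the distance from the TCP to the fingertips, in m); z points along the fingers, y is the line along which they close (so a half turn about z gives the same grasp; the last joint's range is limited). The gripper opens to 85 mm and grips with 20 to 120 N. Pads are 22 mm wide; open, the fingers measure 114 mm over their backs; the gripper's body (76 mm by 85 mm) begins 54 mm behind the grasp point. The pads swing forward as they close: fully open they stand 13 mm farther back than shut.
Start: joints at [1.006, 0.313, 0.046, 1.304, 0, 1.431], TCP at [0.237, 0.524, 0.239] pointing down, gripper open.
Joint ranges: [-2.76, 2.76], [-0.86, 1.69], [-1.03, 1.26], [-2.2, 2.34], [-1.47, 1.5], [-3.14, 3.14]. Speed limits (rad/s): [2.57, 2.57, 3.14, 3.14, 3.14, 3.14].

INTERFACE

Orientations are given as a rotation vector (axis times angle).
In Python, from workcell import env, optics, hand_in, nets gives the robot as it stands.
- The arm moves only by the shell command python3 -m handwheel 'ROWS' [FORCE]. ROWS is JSON, a list of rows, each an object with "jaw": the finger opening in mm, from 0 to 85.4; "dp": the shift along the world's x, y, z normalised to -1 to 1, where 1 is 0.2 m, a list of three; "dr": the turn, a rotation vector about the world's x, y, z normalised to -1 to 1, where 1 is pi rad, a list of three. A call has 1 to 8 rows; each row is the pose to reach, as a shift and turn from the pose commanded when the call began, turning the shorter way round; what a row does not reach only later rows make up. A row lasts 1/8 s, in which the tool goes at most 62.5 mm and 10.7 degrees, less where a joint would pass 70% of its speed; a pose out of reach is approached as far as the arm can. A call with a number of a shift or a turn outside -1 to 1 is refused whole. A call with a gripper value outside its range is refused whole. The fingers move at their own pace and stop on an object; FORCE is the grip in N (left out, the last holds). Time passes only in rows, so rows that repeat a pose let the fingers close. It gives the time, the measured TCP pose, the force, the opening and the grip force at its end, in the units of the state.
- env.read_state(): the state, without advancing time (a new reading comes with each control period).
- optics.snapshot(name): name is "side" or "top" or "wrist"; returns the picture (420x560x3 uint8, red, green, blue); there is no depth.
- optics.camera_model(name): a dict with "fx", "fy", "cx", "cy" (pixels), "distortion" ([k1, k2, p1, p2, k3] as OpenCV has them; the pictures are not rectified), "rvec" (rotation vector, rad) and "tvec" (3), from world to camera coordinates, as OpenCV has them. Camera axes: x right, y down, z forward; pixel columns grow to the right and rows downward; lengths in m; the calibration is good to about 2 mm. A picture is of the moment at which its call begins: read the wrist's pose just before it. camera_model takes no time and is no camera call; for the wrist camera it gives the pose at the moment of the call.
- hand_in(): hands the job in; it is judged then, once.
Trained networks look in the newest picture that a camera, given by its name, has taken for a name from the list of things; names that differ only in an ending like _2 or _b are one class to them, and where a whole thing is asked for, a point or a joint stands for the part that bears it (a point fixed in the world has none). Each returns a list of dicts, best first, with "p" (0 to 1); they miss things now and then, are a little off and sometimes report something else, mostly with a low value. They report only what shows in the picture. A call takes as long as a camera call.
- nets.boxes_of(query, camera): "position" ([x, y, z] in m, in world coordinates, good to about 4 mm: the middle of the surface that is visible of it).
- nets.cut_out(query, camera): "pixels" (420x560 bool, what is visible of it).
The state is a dict: "time": time; "joint_pos": joint angles; "joint_vel": joint speeds; "effort": joint torques, N m; "tool_pos": TCP position; "tcp_rot": TCP orientation; "ft_force": force on the tool from outside, world axes, zero at the start; "moment": the same for the moment, N m; "width": finger opening in m; "grasp_force": force on a finger pad.
Only numpy, scipy, OpenCV 4.12 (cv2) and the standard library are available. Lean on these libraries where they do the work, as an engineer would, in place of code of your own. Each camera call takes 0.05 s, during which the arm holds its last target. There are 200 camera calls.

## Working session

There is one attempt and no reset: what is moved stays moved. The work goes in short steps, Python scripts to look and compute and a shell command to move; the robot and the scene stay as the last step left them, time stands still between calls to the robot, and variables do not carry over. Pictures are saved under pics/ and viewed, at most 13 in all, crops included, and the job is handed in when it is done.

```bash
mkdir -p pics
cat > h.py <<'E'
import numpy as np, cv2
from workcell import env, optics, nets
def save(cam,fn):
    im=optics.snapshot(cam); cv2.imwrite('pics/'+fn,im[:,:,::-1]); return im
def ray(cam,uv,z):
    m=optics.camera_model(cam)
    K=np.array([[m['fx'],0,m['cx']],[0,m['fy'],m['cy']],[0,0,1]])
    R,_=cv2.Rodrigues(np.array(m['rvec'],float)); t=np.array(m['tvec'],float)
    n=cv2.undistortPoints(np.array(uv,float).reshape(-1,1,2),K,np.array(m['distortion'],float)).reshape(-1,2)
    d=np.c_[n,np.ones(len(n))]@R; c=-R.T@t
    z=np.broadcast_to(z,len(n))
    return c+d*((z-c[2])/d[:,2])[:,None]
E
python3 - <<'E'
from h import *
print(env.read_state(), env.finger_overhang)
for c in ['top','side']:
    save(c,c+'1.png')
    for q in ['sheet','sheet_grip','rack','bay_mouth','back_stop','panel_low','panel_mid','panel_high','wax_tin','tape_roll','tape_measure']:
        print(c,q,[(np.round(r['position'],3).tolist(),round(r['p'],2)) for r in nets.boxes_of(q,c)[:2]])
E
cd pics; python3 -c "
import cv2,numpy as np
"
```

```text
{'time': 0.0, 'joint_pos': array([1.00639138e+00, 3.14013450e-01, 4.49433917e-02, 1.30360158e+00,
       6.85985149e-06, 1.43116300e+00]), 'joint_vel': array([-3.00357643e-05,  2.94399717e-04,  1.43016623e-04, -4.64222171e-04,
       -6.21761910e-04,  4.46466727e-04]), 'effort': array([-8.12183607e-04, -4.80624354e+01,  2.98532796e+01,  1.94638758e-02,
       -1.55298671e-04, -5.26145953e-06]), 'tool_pos': array([0.2367115 , 0.52345174, 0.23838689]), 'tcp_rot': array([-6.62086904e-01, -3.07036398e+00,  2.76080745e-03]), 'ft_force': array([-0.57946435, -0.48894198,  0.21399001]), 'moment': array([-0.00162048, -0.04968226, -0.01453396]), 'grasp_force': 0.0, 'width': 0.08499269313367004} 0.008
top sheet [([0.567, -0.3, 0.007], 0.87), ([0.456, -0.078, 0.057], 0.33)]
top sheet_grip [([0.565, -0.294, 0.003], 0.79), ([0.673, 0.164, 0.104], 0.48)]
top rack [([0.736, 0.105, 0.14], 0.79)]
top bay_mouth [([0.74, 0.104, 0.138], 0.67)]
top back_stop [([0.739, 0.167, 0.127], 0.71)]
top panel_low [([0.628, 0.154, 0.057], 0.69)]
top panel_mid [([0.675, 0.162, 0.096], 0.73)]
top panel_high [([0.689, 0.04, 0.141], 0.92)]
top wax_tin [([0.667, -0.416, 0.047], 0.7)]
top tape_roll [([0.617, 0.403, 0.024], 0.81)]
top tape_measure [([0.456, -0.078, 0.059], 0.75)]
side sheet [([0.557, -0.297, 0.01], 0.68), ([0.654, -0.416, 0.035], 0.37)]
side sheet_grip [([0.557, -0.295, 0.006], 0.86)]
side rack [([0.691, 0.092, 0.068], 0.66)]
side bay_mouth [([0.688, 0.092, 0.067], 0.78)]
side back_stop [([0.74, 0.163, 0.136], 0.69)]
side panel_low [([0.663, 0.159, 0.05], 0.88)]
side panel_mid [([0.661, 0.166, 0.098], 0.78), ([0.445, -0.085, 0.037], 0.18)]
side panel_high [([0.675, 0.039, 0.138], 0.54)]
side wax_tin [([0.653, -0.416, 0.032], 0.78)]
side tape_roll [([0.604, 0.4, 0.016], 0.82)]
side tape_measure [([0.444, -0.084, 0.035], 0.81)]
```

View pics/top1.png

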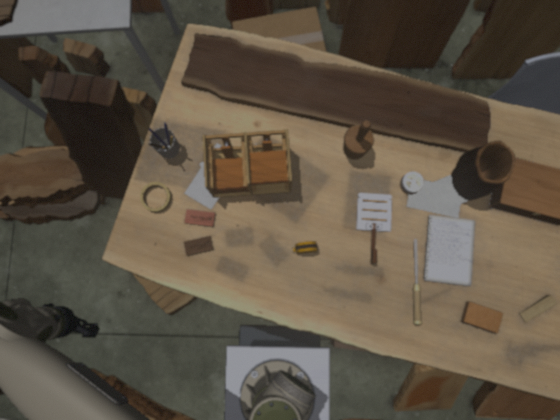

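View pics/side1.png

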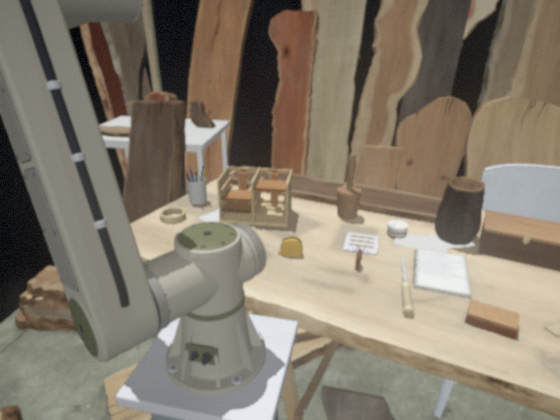

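The top view shows the sheet at (375,212) with its handle end at (374,260), and the rack's left bay at (228,165) and right bay at (270,160). The low and mid panels are in the left bay and the high panel is in the right, so the free left-hand pair is the top one at 135 mm. Next I'll measure yaws.

```bash
python3 - <<'E'
from h import *
m=optics.camera_model('wrist'); s=env.read_state()
R,_=cv2.Rodrigues(np.array(m['rvec'],float)); c=-R.T@np.array(m['tvec'])
Rt,_=cv2.Rodrigues(s['tcp_rot']); print('cam in tcp',Rt.T@(c-s['tool_pos']),'axis in tcp',Rt.T@R[2],'imgx in tcp',Rt.T@R[0],m['fx'],'tcp y',Rt[:,1])
save('top','top2.png')
for q,z in [('sheet',.006),('rack',.17),('panel_high',.145),('sheet_grip',.01)]:
    r=nets.cut_out(q,'top')[0]; px=r['pixels']
    v,u=np.nonzero(px); w=ray('top',np.c_[u,v],z)[:,:2]*1000
    rc=cv2.minAreaRect(w.astype(np.float32)); print(q,r['p'],rc,w.mean(0),w.min(0),w.max(0))
    if q=='sheet':
        # handle: principal axis
        mu=w.mean(0); U,S,V=np.linalg.svd(w-mu); 
        far=w[w[:,0]<w[:,0].min()+25].mean(0); fr=w[w[:,0]>w[:,0].max()-80].mean(0); print('handle end',far,'plate',fr,np.degrees(np.arctan2(*(fr-far)[::-1])))
E
python3 -c "
import cv2;a=cv2.imread('pics/top1.png');cv2.imwrite('pics/c1.png',cv2.resize(a[120:275,190:400],None,fx=3.8,fy=3.8,interpolation=2)[:600,:800])"
```

```text
cam in tcp [ 0.07869107  0.00025067 -0.13498437] axis in tcp [-3.01759463e-01 -2.48132542e-04  9.53384059e-01] imgx in tcp [-9.45687517e-05  9.99999969e-01  2.30332694e-04] 344.6489450230216 tcp y [4.12147539e-01 9.11117113e-01 1.08161944e-04]
sheet 0.63 ((527.254638671875, -300.5639953613281), (109.24031066894531, 225.7778778076172), 89.55731201171875) [ 564.41559149 -300.62514019] [ 414.44801598 -355.38564687] [ 640.28642209 -245.9558589 ]
handle end [ 426.10292377 -294.86311834] plate [ 599.29148051 -301.02365073] -2.0372231965366554
rack 0.95 ((689.6892700195312, 99.59906005859375), (196.37464904785156, 261.3982238769531), 5.282777786254883) [702.34948024 104.93628744] [584.05660299 -30.82965248] [796.40363673 235.93528836]
panel_high 0.71 ((685.5062866210938, 36.944847106933594), (100.18244171142578, 108.91765594482422), 5.559511184692383) [685.6040972   36.65966161] [636.05813048 -18.80985537] [738.92010845  93.31291023]
sheet_grip 0.71 ((528.375244140625, -299.7769775390625), (102.4410171508789, 222.04934692382812), 89.54330444335938) [ 566.61407269 -298.77027406] [ 417.40949425 -351.11377854] [ 639.52093373 -248.52844018]
```

View pics/c1.png

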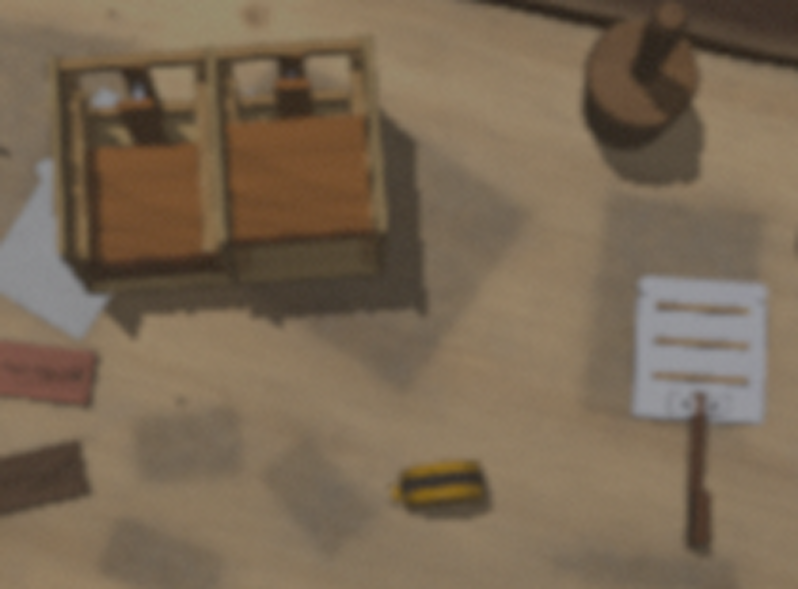

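Left bay holds the low and mid panels; the high one is on the right, so the top pair in the left bay is free (crop: left-bay panel around (150,200), set deep). I'm moving to a close look over the rack on the way to the sheet.

```bash
python3 -m handwheel '[{"jaw":85,"dp":[1,-1,0.5],"dr":[0,0,0.165]},{"jaw":85,"dp":[1,-1,0.5],"dr":[0,0,0.165]},{"jaw":85,"dp":[1,-1,0.5],"dr":[0,0,0.165]},{"jaw":85,"dp":[1,-1,0.5],"dr":[0,0,0.165]},{"jaw":85,"dp":[1,-1,0.5],"dr":[0,0,0.165]},{"jaw":85,"dp":[1,-1,0.5],"dr":[0,0,0.165]}]'
python3 -m handwheel '[{"jaw":85,"dp":[0.4,-0.85,0],"dr":[0,0,0]},{"jaw":85,"dp":[0.4,-0.85,0],"dr":[0,0,0]},{"jaw":85,"dp":[0.4,-0.85,0],"dr":[0,0,0]},{"jaw":85,"dp":[0.4,-0.85,0],"dr":[0,0,0]},{"jaw":85,"dp":[0.4,-0.85,0],"dr":[0,0,0]}]'
python3 - <<'E'
from h import *
im=save('wrist','w1.png')
for q in ['panel_low','panel_mid','panel_high','rack','back_stop']:
    print(q,[(np.round(r['position'],3).tolist(),round(r['p'],2)) for r in nets.boxes_of(q,'wrist')[:2]])
    for r in nets.cut_out(q,'wrist')[:1]:
        v,u=np.nonzero(r['pixels']); print(u.min(),u.max(),v.min(),v.max(), cv2.minAreaRect(ray('wrist',np.c_[u,v],{'panel_mid':.1,'panel_high':.141}.get(q,.17))[:,:2].astype(np.float32)*1000))
E
```

```text
time: 2.2
tool_pos: [0.4402, 0.3216, 0.3407]
tcp_rot: [-0.138, 3.135, 0.001]
ft_force: [-0.8, -0.2, -0.2]
width: 0.085
grasp_force: 0.0
time: 2.82
tool_pos: [0.5165, 0.1545, 0.3389]
tcp_rot: [0.147, -3.137, -0.001]
ft_force: [0.3, -0.1, 0.3]
width: 0.0848
grasp_force: 0.0
panel_low [([0.632, 0.153, 0.048], 0.61)]
235 316 246 260 ((578.0691528320312, 155.45480346679688), (14.77234172821045, 78.297607421875), 5.521553039550781)
panel_mid [([0.675, 0.153, 0.096], 0.7)]
panel_high [([0.672, 0.064, 0.142], 0.56), ([0.61, 0.404, 0.022], 0.45)]
112 212 279 355 ((684.9235229492188, 38.26708221435547), (100.81006622314453, 108.39774322509766), 5.654953956604004)
rack [([0.667, 0.099, 0.123], 0.56), ([0.456, -0.068, 0.051], 0.3)]
87 339 232 398 ((663.4782104492188, 98.41348266601562), (201.71693420410156, 256.4841003417969), 5.502215385437012)
back_stop [([0.736, 0.167, 0.135], 0.71)]
263 287 333 384 ((703.8988647460938, 164.25900268554688), (67.66437530517578, 26.52223014831543), 5.394872665405273)
```

View pics/w1.png

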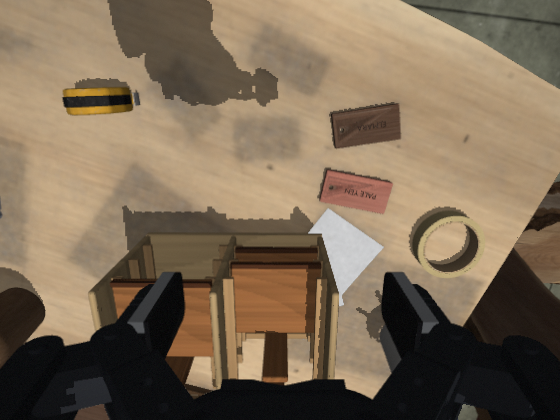

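The wrist view (upside down: forward is down the image) shows wall tops starting at about (150,235), (236,237) and (322,234), with the left bay to the right holding panels low down. I'll zoom in to get the bay walls precisely.

```bash
python3 -c "
import cv2;a=cv2.imread('pics/w1.png');b=cv2.resize(a[222:352,205:345],None,fx=5.6,fy=4.6,interpolation=2);b=cv2.convertScaleAbs(b,alpha=1.5);cv2.imwrite('pics/c2.png',b)"
```

```text
(no output)
```

View pics/c2.png

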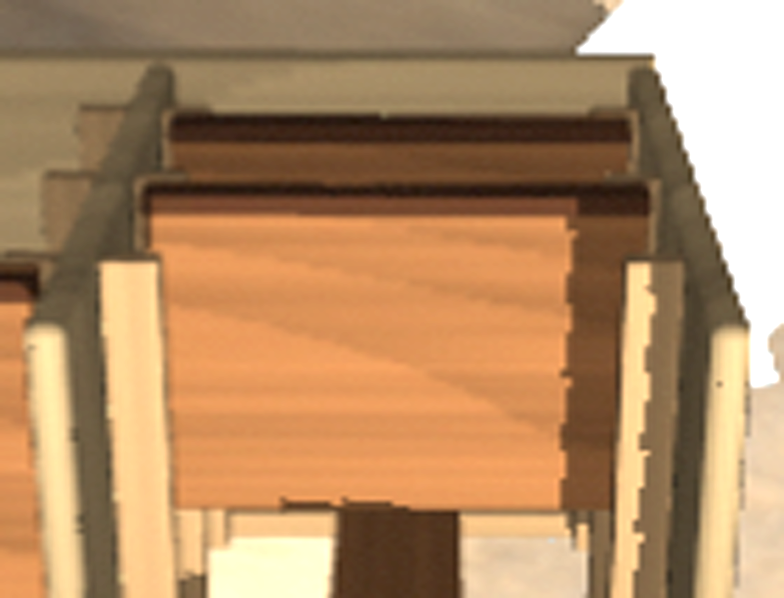

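The zoom shows the top rails' front ends at crop (100–158, 262) and (627–684, 262), the wall tops' front ends at y = 325, and the mid panel lip at y = 188. The top pair is empty.

Run:
```python
from h import *
def P(l,z):
    uv=[(205+x/5.6-.4,222+y/4.6-.4) for x,y in l]; return ray('wrist',uv,z)*1000
r=P([(100,262),(158,262),(627,262),(684,262)],.135); print('rail',r.round(1)[:,:2].tolist(),'mid',(r[0]+r[3])/2,'yaw',np.degrees(np.arctan2(-(r[3]-r[0])[0],(r[3]-r[0])[1])))
w=P([(28,327),(66,325),(711,327),(748,325)],.17); print('wall',w.round(1)[:,:2].tolist(),'mid',(w[1]+w[2])/2,'yaw',np.degrees(np.arctan2(-(w[3]-w[0])[0],(w[3]-w[0])[1])))
l=P([(146,188),(654,186)],.100); print('lip',l.round(1)[:,:2].tolist(),l.mean(0))
b=P([(176,508),(614,508)],.096); print('rear',b.round(1)[:,:2].tolist(),b.mean(0), 'yaw lip->rear',np.degrees(np.arctan2(*(b.mean(0)-l.mean(0))[:2][::-1])))
s=env.read_state(); print(s['tool_pos'],s['tcp_rot'])
```

```text
rail [[631.1, 99.1], [630.0, 110.5], [621.3, 202.6], [620.3, 213.8]] mid [625.68389892 156.43172101 135.        ] yaw 5.411244340680533
wall [[628.5, 91.9], [627.3, 98.7], [616.9, 213.9], [615.8, 220.5]] mid [622.1061886  156.28933753 170.        ] yaw 5.638083855399068
lip [[628.4, 103.0], [617.5, 211.2]] [622.95436646 157.11597925 100.        ]
rear [[729.8, 114.2], [720.2, 215.6]] [724.99959263 164.8854207   96.        ] yaw lip->rear 4.3539421509117044
[0.51689106 0.15424705 0.3393749 ] [-1.47806164e-01  3.13802755e+00  1.62852147e-04]
```

```bash
python3 -m handwheel '[{"jaw":70,"dp":[-0.3,-1,-0.2],"dr":[0,0,-0.038]},{"jaw":70,"dp":[-0.3,-1,-0.2],"dr":[0,0,-0.038]},{"jaw":70,"dp":[-0.3,-1,-0.2],"dr":[0,0,-0.038]},{"jaw":70,"dp":[-0.3,-1,-0.2],"dr":[0,0,-0.038]}]' >/dev/null
python3 -m handwheel '[{"jaw":50,"dp":[-0.1,-1,-0.4],"dr":[0,0,0]},{"jaw":50,"dp":[-0.1,-1,-0.4],"dr":[0,0,0]},{"jaw":50,"dp":[-0.1,-1,-0.4],"dr":[0,0,0]},{"jaw":50,"dp":[-0.1,-1,-0.4],"dr":[0,0,0]}]' >/dev/null
python3 -m handwheel '[{"jaw":50,"dp":[0,-0.25,-0.2],"dr":[0,0,0]},{"jaw":50,"dp":[0,-0.25,-0.2],"dr":[0,0,0]},{"jaw":50,"dp":[0,-0.25,-0.2],"dr":[0,0,0]}]'
python3 - <<'E'
from h import *
im=save('wrist','w2.png')
for q in ['sheet','sheet_grip']:
    print(q,[(np.round(r['position'],3).tolist(),round(r['p'],2)) for r in nets.boxes_of(q,'wrist')[:2]])
    for r in nets.cut_out(q,'wrist')[:1]:
        v,u=np.nonzero(r['pixels']); w=ray('wrist',np.c_[u,v],.006)[:,:2]*1000
        print(u.min(),u.max(),v.min(),v.max()); 
        pl=w[w[:,0]>530]; print('plate rect',cv2.minAreaRect(pl.astype(np.float32)))
        print('max',w.max(0),w.min(0))
print(env.read_state()['tool_pos'],env.read_state()['tcp_rot'])
E
```

```text
time: 4.75
tool_pos: [0.4367, -0.2959, 0.1792]
tcp_rot: [-0.042, -3.141, -0.002]
ft_force: [0.8, 0.5, 0.2]
width: 0.05
grasp_force: 0.0
sheet [([0.561, -0.3, 0.005], 0.72)]
227 335 162 367
plate rect ((584.518798828125, -301.3136291503906), (111.58042907714844, 110.99991607666016), 88.5250473022461)
max [ 641.11466104 -244.28891558] [ 411.81807078 -357.9859291 ]
sheet_grip [([0.566, -0.298, 0.005], 0.98), ([0.644, -0.021, 0.013], 0.6)]
227 335 162 367
plate rect ((584.1539306640625, -301.9349670410156), (111.05582427978516, 112.20146942138672), 87.52978515625)
max [ 641.21070377 -244.33432626] [ 411.84079462 -358.99649782]
[ 0.43763324 -0.2954536   0.18047409] [ 3.81309564e-02  3.13992410e+00 -1.71210876e-03]
```

View pics/w2.png

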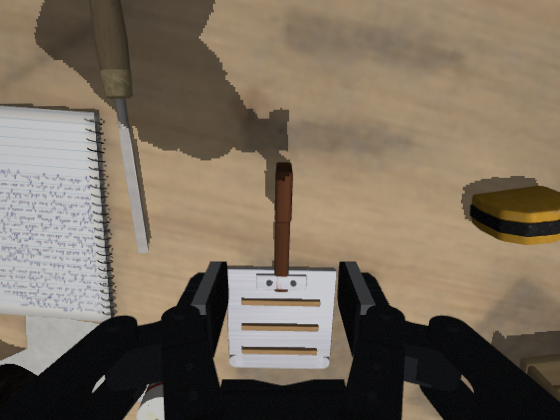

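The sheet's plate is at (228–335, 267–367) and the handle's grip end at (285,163), close under the jaws' centre line. I'm descending, gripping, and lifting a little.

```bash
python3 -m handwheel '[{"jaw":50,"dp":[-0.01,0,-0.3],"dr":[0,0,-0.002]},{"jaw":50,"dp":[-0.01,0,-0.55],"dr":[0,0,-0.002]},{"jaw":50,"dp":[-0.01,0,-0.7],"dr":[0,0,-0.002]},{"jaw":50,"dp":[-0.01,0,-0.79],"dr":[0,0,-0.002]},{"jaw":50,"dp":[-0.01,0,-0.79],"dr":[0,0,-0.002]},{"jaw":50,"dp":[-0.01,0,-0.79],"dr":[0,0,-0.002]}]'
python3 -m handwheel '[{"jaw":5,"dp":[0,0,0],"dr":[0,0,0]},{"jaw":5,"dp":[0,0,0],"dr":[0,0,0]},{"jaw":5,"dp":[0,0,0],"dr":[0,0,0]},{"jaw":5,"dp":[0,0,0],"dr":[0,0,0]},{"jaw":5,"dp":[0,0,0],"dr":[0,0,0]},{"jaw":5,"dp":[0,0,0],"dr":[0,0,0]},{"jaw":5,"dp":[0,0,0],"dr":[0,0,0]}]' 110
```

```text
time: 5.75
tool_pos: [0.4358, -0.2963, 0.0225]
tcp_rot: [0.049, 3.14, -0.002]
ft_force: [0.4, -0.1, -0.4]
width: 0.0503
grasp_force: 0.0
time: 6.62
tool_pos: [0.4357, -0.2968, 0.0225]
tcp_rot: [0.051, 3.139, -0.002]
ft_force: [-0.4, 0.6, 5.4]
width: 0.0127
grasp_force: 108.1
```

```bash
python3 -m handwheel '[{"jaw":5,"dp":[0,0,0.03],"dr":[0,0,0]},{"jaw":5,"dp":[0,0,0.1],"dr":[0,0,0]},{"jaw":5,"dp":[0,0,0.25],"dr":[0,0,0]},{"jaw":5,"dp":[0,0,0.45],"dr":[0,0,0]},{"jaw":5,"dp":[0,0,0.65],"dr":[0,0,0]},{"jaw":5,"dp":[0,0,0.85],"dr":[0,0,0]},{"jaw":5,"dp":[0,0,0.96],"dr":[0,0,0]},{"jaw":5,"dp":[0,0,1],"dr":[0,0,0]}]'
python3 - <<'E'
from h import *
im=save('wrist','w3.png')
for q in ['sheet']:
    for r in nets.cut_out(q,'wrist')[:1]:
        v,u=np.nonzero(r['pixels']); print(r['p'],u.min(),u.max(),v.min(),v.max())
s=env.read_state(); print(s['tool_pos'],s['tcp_rot'],s['ft_force'],s['moment'],s['grasp_force'])
a=cv2.resize(im[200:420,180:380,::-1],None,fx=3.2,fy=2.7,interpolation=2); cv2.imwrite('pics/c3.png',a)
E
```

```text
time: 7.62
tool_pos: [0.4353, -0.2964, 0.2234]
tcp_rot: [0.05, 3.139, -0.003]
ft_force: [0.3, 0.3, -3.6]
width: 0.0122
grasp_force: 107.3
0.57 187 378 219 402
[ 0.43507783 -0.29615364  0.22198507] [ 5.03234773e-02  3.14050839e+00 -1.00473347e-03] [-0.29295723  0.35899499 -2.78128063] [-0.03362753  0.32676065  0.02364236] 107.35517978668213
```

View pics/c3.png

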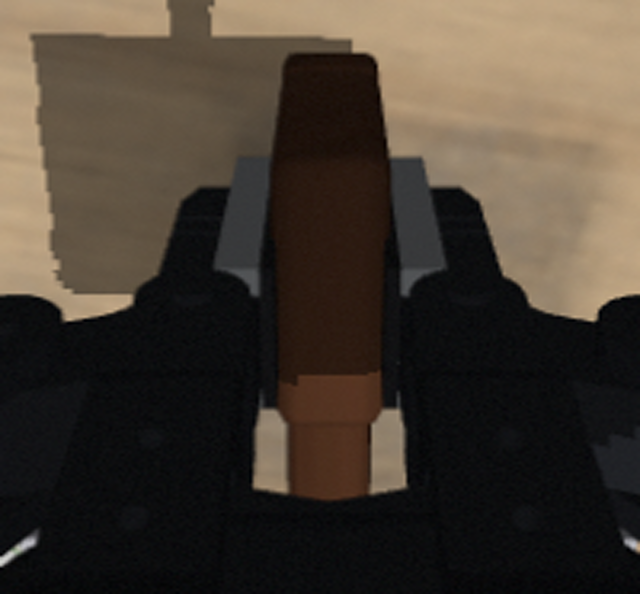

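The crop shows the grip block centred between the pads (front bottom edge y≈57, front top y≈157, rear top y≈378), with the plate hidden. I'll estimate droop by fitting these corners.

Run:
```python
from h import *
from scipy.optimize import least_squares
from scipy.spatial.transform import Rotation as Ro
m=optics.camera_model('wrist'); s=env.read_state()
K=np.array([[m['fx'],0,m['cx']],[0,m['fy'],m['cy']],[0,0,1]])
pts=np.array([[-167,7,0],[-167,-7,0],[-167,7,46],[-167,-7,46],[-123,7,46],[-123,-7,46]])/1000-[-.145,0,.0335]
px=np.array([[375,57],[290,57],[389,157],[271,157],[381,378],[279,378]])/[3.2,2.7]+[180,200]-.4
def res(p):
    w=Ro.from_euler('zy',[np.radians(p[3]),np.radians(p[4])]).apply(pts)+s['tool_pos']+[0,0,.011]+p[:3]
    return (cv2.projectPoints(w,np.array(m['rvec']),np.array(m['tvec']),K,np.array(m['distortion']))[0][:,0]-px).ravel()
r=least_squares(res,[0,0,0,-1.8,0]);print(r.x,r.fun.round(1))
im=save('side','s2.png')
c=nets.cut_out('sheet','side')[0];v,u=np.nonzero(c['pixels']);print(c['p'],u.min(),u.max(),v.min(),v.max(),nets.boxes_of('sheet','side')[:1])
cv2.imwrite('pics/c4.png',cv2.resize(im[max(v.min()-15,0):v.max()+15,u.min()-20:u.max()+20,::-1],None,fx=6,fy=6,interpolation=2)[:600,:800])
print(max(v.min()-15,0),u.min()-20)
```

```text
[ 8.20122501e-03  6.19437317e-04 -2.57019998e-02 -2.03762102e+00
  1.32857806e+00] [-1.3 -0.4  0.3 -0.5 -2.  -0.2  2.7 -0.3 -1.3  0.7  1.3  0.6]
0.77 348 385 181 210 [{'position': [0.5337, -0.2975, 0.2053], 'p': 0.88}]
166 328
```

View pics/c4.png

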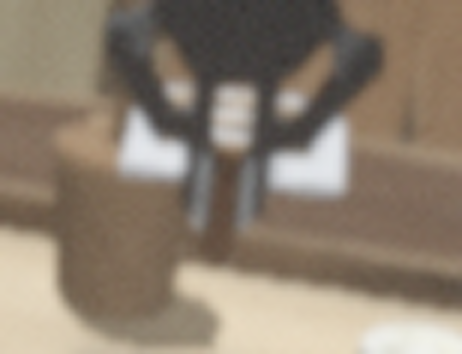

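The side crop shows the plate white behind the fingers: front edge about (120,178)→(346,193), rear corners about (130,110) and (346,118). I'll fit the pitch from it with an offset allowed.

Run:
```python
from h import *
from scipy.optimize import least_squares
from scipy.spatial.transform import Rotation as Ro
s=env.read_state()
def proj(cam,pts,pitch,dx,dz,dy=0):
    m=optics.camera_model(cam); K=np.array([[m['fx'],0,m['cx']],[0,m['fy'],m['cy']],[0,0,1]])
    w=Ro.from_euler('zy',[np.radians(-1.8),np.radians(pitch)]).apply(np.array(pts)/1000-[-.145,0,.0335])+s['tool_pos']+[dx,dy,.011+dz]
    return cv2.projectPoints(w,np.array(m['rvec']),np.array(m['tvec']),K,np.array(m['distortion']))[0][:,0]
A=[[-167,0,0],[-167,0,46],[-123,0,46]]; va=np.array([57,157,378])/2.7+200-.4
f=lambda p: np.r_[proj('wrist',A,*p)[:,1]-va, np.array(p[1:])/.003]
r=least_squares(f,[0,0,0],x_scale=[1,.001,.001]);print('wrist',r.x,r.fun.round(2))
for p in (0,1,2,4): print(p,proj('wrist',A,p,0,0)[:,1].round(1),va.round(1))
B=[[-60,55,0],[-60,-55,0],[56,55,6],[56,-55,6]]
pb=np.array([[120,178],[346,193],[130,110],[346,118]])/6+[328,166]-.4
for p in (0,2,4,6): print(p,(proj('side',B,p,0,0)-pb).round(1).tolist())
```

```text
wrist [ 1.26516868  0.00504375 -0.01994158] [-2.22 -1.24  3.33  1.68 -6.65]
0 [223.1 266.2 365.9] [220.7 257.7 339.6]
1 [222.2 267.3 365.6] [220.7 257.7 339.6]
2 [221.3 268.3 365.3] [220.7 257.7 339.6]
4 [219.7 270.5 364.7] [220.7 257.7 339.6]
0 [[0.0, -0.0], [-0.9, 1.3], [1.8, -3.5], [-0.2, -1.7]]
2 [[-0.1, 1.0], [-1.0, 2.3], [1.6, -1.5], [-0.4, 0.4]]
4 [[-0.2, 2.1], [-1.1, 3.3], [1.4, 0.7], [-0.7, 2.5]]
6 [[-0.3, 3.1], [-1.2, 4.4], [1.2, 2.8], [-0.9, 4.7]]
```

```bash
python3 -m handwheel '[{"jaw":5,"dp":[0,0,-0.15],"dr":[0,0,0]},{"jaw":5,"dp":[0,0,-0.4],"dr":[0,0,0]},{"jaw":5,"dp":[0,0,-0.65],"dr":[0,0,0]},{"jaw":5,"dp":[0,0,-0.83],"dr":[0,0,0]},{"jaw":5,"dp":[0,0,-0.88],"dr":[0,0,0]},{"jaw":5,"dp":[0,0,-0.9],"dr":[0,0,0]},{"jaw":5,"dp":[0,0,-0.9],"dr":[0,0,0]}]' | egrep 'pos|ft'
python3 -m handwheel '[{"jaw":5,"dp":[0,0,-0.02],"dr":[0,0,0]},{"jaw":5,"dp":[0,0,-0.02],"dr":[0,0,0]}]' | egrep 'pos|ft'
python3 -c "
from h import *;print(env.read_state()['moment'])"
```

```text
tool_pos: [0.4358, -0.2968, 0.0424]
ft_force: [-0.1, -0.3, -2.1]
tool_pos: [0.4353, -0.2963, 0.0379]
ft_force: [-0.9, 0.6, -2.5]
[0.04026824 0.35064617 0.02022312]
```

```bash
python3 -m handwheel '[{"jaw":5,"dp":[0,0,-0.015],"dr":[0,0,0]},{"jaw":5,"dp":[0,0,-0.015],"dr":[0,0,0]}]' | egrep 'pos|ft'
python3 -c "
from h import *;print(env.read_state()['moment'])"
```

```text
tool_pos: [0.4349, -0.296, 0.0342]
ft_force: [-0.5, -0.7, -3.1]
[ 0.01336106  0.33381807 -0.03365465]
```

```bash
python3 -m handwheel '[{"jaw":5,"dp":[0,0,-0.015],"dr":[0,0,0]},{"jaw":5,"dp":[0,0,-0.015],"dr":[0,0,0]}]' | egrep 'pos|ft'
python3 -c "
from h import *;print(env.read_state()['moment'])"
```

```text
tool_pos: [0.4348, -0.2959, 0.031]
ft_force: [0.6, 0.8, -2.4]
[-0.02490309  0.32591509 -0.03142945]
```

```bash
python3 -m handwheel '[{"jaw":5,"dp":[0,0,-0.01],"dr":[0,0,0]},{"jaw":5,"dp":[0,0,-0.01],"dr":[0,0,0]}]' | egrep 'pos|ft'
python3 -c "
from h import *;print(env.read_state()['moment'])"
python3 -m handwheel '[{"jaw":5,"dp":[0,0,-0.01],"dr":[0,0,0]},{"jaw":5,"dp":[0,0,-0.01],"dr":[0,0,0]}]' | egrep 'pos|ft'
python3 -c "
from h import *;print(env.read_state()['moment'])"
```

```text
tool_pos: [0.4349, -0.296, 0.0291]
ft_force: [0.2, -0.5, -2.8]
[-0.01380216  0.34878466 -0.03104513]
tool_pos: [0.4349, -0.296, 0.0271]
ft_force: [0.3, 1.5, -3.2]
[ 0.09148354  0.30833616 -0.0153174 ]
```

```bash
python3 -m handwheel '[{"jaw":5,"dp":[0,0,-0.01],"dr":[0,0,0]},{"jaw":5,"dp":[0,0,-0.01],"dr":[0,0,0]}]' | egrep 'pos|ft'
python3 -c "
from h import *;print(env.read_state()['moment'])"
```

```text
tool_pos: [0.4349, -0.296, 0.0251]
ft_force: [-0.6, -0.5, -2.6]
[0.01049636 0.33462143 0.01625223]
```

The sheet hangs level (no contact down to about 3 mm above its rest height). I'll carry it high to in front of the bay mouth, turned to the rack's yaw.

```bash
python3 -m handwheel '[{"jaw":5,"dp":[0,0,0.08],"dr":[0,0,0]},{"jaw":5,"dp":[0,0,0.25],"dr":[0,0,0]},{"jaw":5,"dp":[-0.05,0,0.45],"dr":[0,0,0]},{"jaw":5,"dp":[-0.1,0,0.65],"dr":[0,0,0]},{"jaw":5,"dp":[-0.15,0,0.85],"dr":[0,0,0]},{"jaw":5,"dp":[-0.2,0.05,0.96],"dr":[0,0,0]},{"jaw":5,"dp":[-0.21,0.15,1],"dr":[0,0,0]}]' >/dev/null
python3 -m handwheel '[{"jaw":5,"dp":[0,0.15,0],"dr":[0,0,0.01]},{"jaw":5,"dp":[0,0.32,0],"dr":[0,0,0.02]},{"jaw":5,"dp":[0,0.5,0],"dr":[0,0,0.03]},{"jaw":5,"dp":[0,0.7,0],"dr":[0,0,0.04]},{"jaw":5,"dp":[0,0.9,0],"dr":[0,0,0.0405]},{"jaw":5,"dp":[0,1,0],"dr":[0,0,0.0405]}]' >/dev/null
python3 -m handwheel '[{"jaw":5,"dp":[0,0.2,0],"dr":[0,0,0]},{"jaw":5,"dp":[0,0.4,0],"dr":[0,0,0]},{"jaw":5,"dp":[0,0.6,0],"dr":[0,0,0]},{"jaw":5,"dp":[0,0.8,0],"dr":[0,0,0]},{"jaw":5,"dp":[0,0.93,0],"dr":[0,0,0]},{"jaw":5,"dp":[0,1,0],"dr":[0,0,0]},{"jaw":5,"dp":[0,1,0],"dr":[0,0,0]},{"jaw":5,"dp":[0,1,0],"dr":[0,0,0]}]'
python3 - <<'E'
from h import *
im=save('side','s3.png')
c=nets.cut_out('sheet','side')[0];v,u=np.nonzero(c['pixels']);print(c['p'],u.min(),u.max(),v.min(),v.max(),nets.boxes_of('sheet','side')[:1])
t=save('top','t3.png'); print(nets.boxes_of('sheet','top')[:1])
cs=nets.cut_out('sheet','top')
if cs:
    v,u=np.nonzero(cs[0]['pixels']);w=ray('top',np.c_[u,v],.208)[:,:2]*1000;w=w[w[:,0]>w[:,0].max()-110]; print(u.min(),u.max(),v.min(),v.max(),cv2.minAreaRect(w.astype(np.float32)))
a=cv2.resize(im[150:240,195:315,::-1],None,fx=5,fy=6,interpolation=2); b=cv2.resize(t[120:290,190:310,::-1],None,fx=1.6,fy=540/170,interpolation=2)
cv2.imwrite('pics/c5.png',np.hstack([a,b]))
print(env.read_state()['tool_pos'],env.read_state()['tcp_rot'])
E
```

```text
time: 12.88
tool_pos: [0.3928, 0.1334, 0.2252]
tcp_rot: [0.148, -3.138, 0.0]
ft_force: [-0.0, -0.4, -3.2]
width: 0.0117
grasp_force: 107.6
0.84 212 247 173 200 [{'position': [0.5062, 0.127, 0.2106], 'p': 0.93}]
[{'position': [0.5382, 0.1376, 0.2073], 'p': 0.76}]
209 248 191 233 ((542.7186279296875, 144.5395965576172), (109.19364166259766, 109.19978332519531), 2.4943201541900635)
[0.39311388 0.13337068 0.22533765] [-1.47312079e-01  3.13810507e+00  6.57399943e-05]
```

View pics/c5.png

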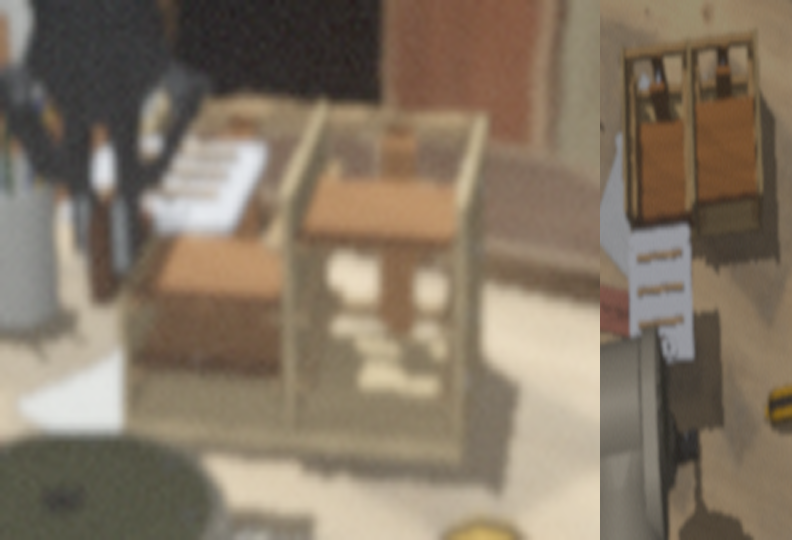

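The side and top crops show the sheet level at bay mouth height and in line with the left bay (top crop: sheet at (630–690, 225–360) right below the bay at (628–688, 50–220)). I'm lowering and starting entry.

```bash
python3 -m handwheel '[{"jaw":5,"dp":[0,0.005,-0.08],"dr":[0,0,0]},{"jaw":5,"dp":[0,0.005,-0.18],"dr":[0,0,0]},{"jaw":5,"dp":[0,0.005,-0.28],"dr":[0,0,0]},{"jaw":5,"dp":[0,0.005,-0.315],"dr":[0,0,0]},{"jaw":5,"dp":[0,0.005,-0.315],"dr":[0,0,0]}]'
python3 -m handwheel '[{"jaw":5,"dp":[0.05,0.005,0],"dr":[0,0,0]},{"jaw":5,"dp":[0.1,0.01,0],"dr":[0,0,0]},{"jaw":5,"dp":[0.13,0.0125,0],"dr":[0,0,0]},{"jaw":5,"dp":[0.16,0.015,0],"dr":[0,0,0]},{"jaw":5,"dp":[0.18,0.017,0],"dr":[0,0,0]},{"jaw":5,"dp":[0.2,0.019,0],"dr":[0,0,0]}]'
python3 -c "
from h import *;s=env.read_state();print(s['moment'],s['ft_force'],s['tool_pos'])"
```

```text
time: 13.8
tool_pos: [0.3929, 0.1347, 0.1623]
tcp_rot: [0.149, -3.137, 0.0]
ft_force: [0.8, -0.5, -2.4]
width: 0.0121
grasp_force: 107.6
time: 14.55
tool_pos: [0.4331, 0.1387, 0.1623]
tcp_rot: [0.149, -3.138, -0.0]
ft_force: [-0.2, -0.1, -2.4]
width: 0.0121
grasp_force: 107.6
[-0.04029676  0.26163786  0.00182742] [-0.17213867 -0.10328139 -2.41009662] [0.4331277  0.1387459  0.16227014]
```

```bash
python3 -m handwheel '[{"jaw":5,"dp":[0.025,0.0025,0],"dr":[0,0,0]},{"jaw":5,"dp":[0.05,0.005,0],"dr":[0,0,0]},{"jaw":5,"dp":[0.075,0.007,0],"dr":[0,0,0]},{"jaw":5,"dp":[0.1,0.0095,0],"dr":[0,0,0]},{"jaw":5,"dp":[0.1,0.0095,0],"dr":[0,0,0]}]' | egrep 'pos|ft'
python3 -c "
from h import *;s=env.read_state();print(s['moment'])"
python3 -m handwheel '[{"jaw":5,"dp":[0.025,0.0025,0],"dr":[0,0,0]},{"jaw":5,"dp":[0.05,0.005,0],"dr":[0,0,0]},{"jaw":5,"dp":[0.075,0.007,0],"dr":[0,0,0]},{"jaw":5,"dp":[0.1,0.0095,0],"dr":[0,0,0]},{"jaw":5,"dp":[0.1,0.0095,0],"dr":[0,0,0]}]' | egrep 'pos|ft'
python3 - <<'E'
from h import *
s=env.read_state();print(s['moment'])
im=save('side','s4.png')
cv2.imwrite('pics/c6.png',cv2.resize(im[150:240,205:305,::-1],None,fx=7,fy=6.6,interpolation=2))
E
```

```text
tool_pos: [0.4535, 0.1407, 0.1623]
ft_force: [-0.2, -0.4, -2.9]
[-0.03665601  0.32432801 -0.00084947]
tool_pos: [0.4735, 0.1425, 0.1623]
ft_force: [0.4, 0.9, -2.8]
[-0.05175064  0.29259243  0.01528746]
```

View pics/c6.png

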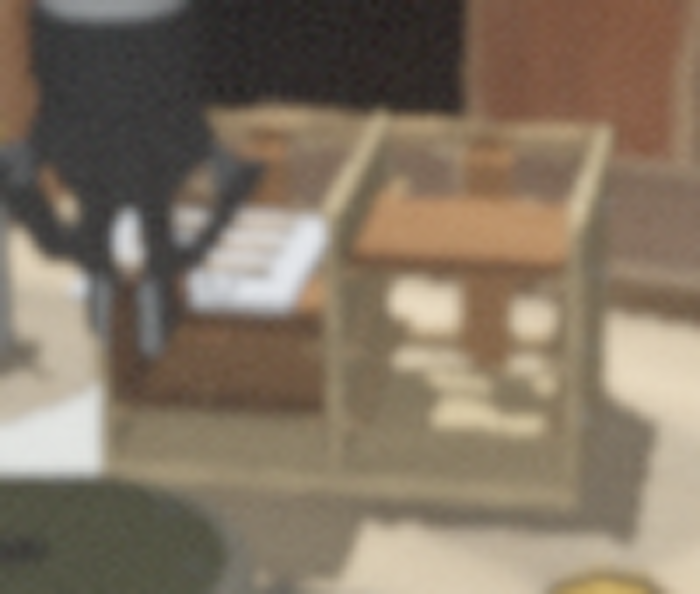

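The side crop shows the sheet inside the left bay above the mid panel, parallel to the divider, clear of walls. Forces show no contact, so I'm advancing further before lowering onto the rails.

```bash
python3 -m handwheel '[{"jaw":5,"dp":[0.025,0.0025,0],"dr":[0,0,0]},{"jaw":5,"dp":[0.05,0.005,0],"dr":[0,0,0]},{"jaw":5,"dp":[0.075,0.007,0],"dr":[0,0,0]},{"jaw":5,"dp":[0.1,0.0095,0],"dr":[0,0,0]},{"jaw":5,"dp":[0.125,0.012,0],"dr":[0,0,0]},{"jaw":5,"dp":[0.15,0.0145,0],"dr":[0,0,0]},{"jaw":5,"dp":[0.17,0.0165,0],"dr":[0,0,0]},{"jaw":5,"dp":[0.17,0.0165,0],"dr":[0,0,0]}]' | egrep 'pos|ft'
python3 -m handwheel '[{"jaw":5,"dp":[0,0,-0.005],"dr":[0,0,0]},{"jaw":5,"dp":[0,0,-0.01],"dr":[0,0,0]},{"jaw":5,"dp":[0,0,-0.01],"dr":[0,0,0]}]' | egrep 'pos|ft'
python3 -c "
from h import *;s=env.read_state();print(s['moment'])"
python3 -m handwheel '[{"jaw":5,"dp":[0,0,-0.005],"dr":[0,0,0]},{"jaw":5,"dp":[0,0,-0.01],"dr":[0,0,0]},{"jaw":5,"dp":[0,0,-0.01],"dr":[0,0,0]}]' | egrep 'pos|ft'
python3 -c "
from h import *;s=env.read_state();print(s['moment'])"
```

```text
tool_pos: [0.5073, 0.1458, 0.1623]
ft_force: [0.0, -0.2, -2.6]
tool_pos: [0.5068, 0.1458, 0.1602]
ft_force: [-0.9, 0.5, -2.1]
[-0.02333777  0.28750681 -0.04457822]
tool_pos: [0.507, 0.1458, 0.1584]
ft_force: [-0.7, -0.0, -2.5]
[-0.08802298  0.27108687 -0.02621288]
```

```bash
for i in 1 ; do python3 -m handwheel '[{"jaw":5,"dp":[0,0,-0.005],"dr":[0,0,0]},{"jaw":5,"dp":[0,0,-0.005],"dr":[0,0,0]}]' | egrep 'pos|ft'
python3 -c "
from h import *;s=env.read_state();print(s['moment'])"; python3 -m handwheel '[{"jaw":5,"dp":[0,0,-0.004],"dr":[0,0,0]},{"jaw":5,"dp":[0,0,-0.004],"dr":[0,0,0]}]' | egrep 'pos|ft'
python3 -c "
from h import *;s=env.read_state();print(s['moment'])"; done
```

```text
tool_pos: [0.5072, 0.1458, 0.1576]
ft_force: [-1.0, 0.4, -1.8]
[-0.12682758  0.19591225 -0.06651857]
tool_pos: [0.5071, 0.1458, 0.157]
ft_force: [-2.6, -0.8, 3.7]
[-0.06983005  0.21682453  0.02703833]
```

Rail contact found. I'll unload slightly, advance to just short of the earliest stop position, and then feel forward in 1 mm steps with a force guard between calls.

```bash
cat > chk.py <<'E'
import sys
from h import *
s=env.read_state(); f=s['ft_force']; a=f@[.9955,.095,0]
print(np.round(s['time'],2),s['tool_pos'].round(4),'axial %.1f lat %.1f z %.1f'%(a,f@[-.095,.9955,0],f[2]),s['moment'].round(2))
sys.exit(0 if a>-3 and abs(f[2])<8 else 1)
E
python3 -m handwheel '[{"jaw":5,"dp":[0,0,0.003],"dr":[0,0,0]},{"jaw":5,"dp":[0,0,0.003],"dr":[0,0,0]}]' >/dev/null; python3 chk.py
python3 -m handwheel '[{"jaw":5,"dp":[0.01,0.001,0],"dr":[0,0,0]},{"jaw":5,"dp":[0.02,0.002,0],"dr":[0,0,0]},{"jaw":5,"dp":[0.02,0.002,0],"dr":[0,0,0]}]' >/dev/null; python3 chk.py && python3 -m handwheel '[{"jaw":5,"dp":[0.01,0.001,0],"dr":[0,0,0]},{"jaw":5,"dp":[0.02,0.002,0],"dr":[0,0,0]},{"jaw":5,"dp":[0.02,0.002,0],"dr":[0,0,0]}]' >/dev/null; python3 chk.py
```

```text
18.35 [0.5072 0.1458 0.1572] axial -1.8 lat 0.3 z 2.1 [-0.05  0.16 -0.01]
18.73 [0.5114 0.1463 0.1572] axial -1.3 lat 0.6 z 2.9 [-0.06  0.12  0.02]
19.1 [0.5154 0.1467 0.1572] axial -2.5 lat 0.3 z 3.0 [-0.09  0.14 -0.03]
```

```bash
python3 -m handwheel '[{"jaw":5,"dp":[0,0,0.003],"dr":[0,0,0]},{"jaw":5,"dp":[0,0,0.003],"dr":[0,0,0]}]' >/dev/null; python3 chk.py && python3 -m handwheel '[{"jaw":5,"dp":[0.005,0.0005,0],"dr":[0,0,0]},{"jaw":5,"dp":[0.01,0.001,0],"dr":[0,0,0]},{"jaw":5,"dp":[0.01,0.001,0],"dr":[0,0,0]}]' >/dev/null; python3 chk.py
```

```text
19.35 [0.5155 0.1466 0.1575] axial 0.6 lat 0.8 z 0.3 [-0.02 -0.21 -0.02]
19.73 [0.5169 0.1468 0.1575] axial -0.5 lat 0.6 z 0.3 [-0.09  0.12  0.01]
```

```bash
python3 -m handwheel '[{"jaw":5,"dp":[0.005,0.0005,0],"dr":[0,0,0]},{"jaw":5,"dp":[0.01,0.001,0],"dr":[0,0,0]}]' >/dev/null; python3 chk.py && 
python3 -m handwheel '[{"jaw":5,"dp":[0.005,0.0005,0],"dr":[0,0,0]},{"jaw":5,"dp":[0.005,0.0005,0],"dr":[0,0,0]}]' >/dev/null; python3 chk.py && 
python3 -m handwheel '[{"jaw":5,"dp":[0.005,0.0005,0],"dr":[0,0,0]},{"jaw":5,"dp":[0.005,0.0005,0],"dr":[0,0,0]}]' >/dev/null; python3 chk.py && 
python3 -m handwheel '[{"jaw":5,"dp":[0.005,0.0005,0],"dr":[0,0,0]},{"jaw":5,"dp":[0.005,0.0005,0],"dr":[0,0,0]}]' >/dev/null; python3 chk.py && 
python3 -m handwheel '[{"jaw":5,"dp":[0.005,0.0005,0],"dr":[0,0,0]},{"jaw":5,"dp":[0.005,0.0005,0],"dr":[0,0,0]}]' >/dev/null; python3 chk.py && 
python3 -m handwheel '[{"jaw":5,"dp":[0.005,0.0005,0],"dr":[0,0,0]},{"jaw":5,"dp":[0.005,0.0005,0],"dr":[0,0,0]}]' >/dev/null; python3 chk.py && 
python3 -m handwheel '[{"jaw":5,"dp":[0.005,0.0005,0],"dr":[0,0,0]},{"jaw":5,"dp":[0.005,0.0005,0],"dr":[0,0,0]}]' >/dev/null; python3 chk.py && 
python3 -m handwheel '[{"jaw":5,"dp":[0.005,0.0005,0],"dr":[0,0,0]},{"jaw":5,"dp":[0.005,0.0005,0],"dr":[0,0,0]}]' >/dev/null; python3 chk.py && 
python3 -m handwheel '[{"jaw":5,"dp":[0.005,0.0005,0],"dr":[0,0,0]},{"jaw":5,"dp":[0.005,0.0005,0],"dr":[0,0,0]}]' >/dev/null; python3 chk.py && 
python3 -m handwheel '[{"jaw":5,"dp":[0.005,0.0005,0],"dr":[0,0,0]},{"jaw":5,"dp":[0.005,0.0005,0],"dr":[0,0,0]}]' >/dev/null; python3 chk.py
```

```text
19.98 [0.519  0.147  0.1576] axial -1.5 lat -0.2 z -0.8 [-0.04  0.16  0.  ]
20.23 [0.5202 0.1471 0.1577] axial -0.8 lat -0.1 z -1.2 [0.01 0.06 0.  ]
20.48 [0.5211 0.1473 0.1577] axial -0.5 lat 0.5 z -0.3 [ 0.03  0.1  -0.02]
20.72 [0.5221 0.1474 0.1577] axial -1.0 lat 0.3 z -0.6 [0.01 0.06 0.01]
20.98 [0.5231 0.1474 0.1577] axial -0.4 lat 0.4 z -1.0 [-0.04  0.1  -0.02]
21.22 [0.5241 0.1475 0.1577] axial 0.0 lat -1.0 z -1.3 [ 0.04  0.11 -0.01]
21.48 [0.5252 0.1476 0.1577] axial -0.7 lat -1.0 z -1.5 [-0.04  0.08  0.01]
21.72 [0.5261 0.1477 0.1577] axial -0.2 lat 0.4 z -1.5 [0.02 0.12 0.02]
21.98 [0.5271 0.1478 0.1577] axial -0.9 lat -0.4 z -1.2 [-0.01  0.11  0.02]
22.22 [0.5282 0.1479 0.1577] axial -0.2 lat 0.1 z -0.7 [-0.04  0.11  0.01]
```

Sliding smoothly with light rail load; continuing.

```bash
python3 -m handwheel '[{"jaw":5,"dp":[0.005,0.0005,0],"dr":[0,0,0]},{"jaw":5,"dp":[0.005,0.0005,0],"dr":[0,0,0]}]' >/dev/null; python3 chk.py && 
python3 -m handwheel '[{"jaw":5,"dp":[0.005,0.0005,0],"dr":[0,0,0]},{"jaw":5,"dp":[0.005,0.0005,0],"dr":[0,0,0]}]' >/dev/null; python3 chk.py && 
python3 -m handwheel '[{"jaw":5,"dp":[0.005,0.0005,0],"dr":[0,0,0]},{"jaw":5,"dp":[0.005,0.0005,0],"dr":[0,0,0]}]' >/dev/null; python3 chk.py && 
python3 -m handwheel '[{"jaw":5,"dp":[0.005,0.0005,0],"dr":[0,0,0]},{"jaw":5,"dp":[0.005,0.0005,0],"dr":[0,0,0]}]' >/dev/null; python3 chk.py && 
python3 -m handwheel '[{"jaw":5,"dp":[0.005,0.0005,0],"dr":[0,0,0]},{"jaw":5,"dp":[0.005,0.0005,0],"dr":[0,0,0]}]' >/dev/null; python3 chk.py && 
python3 -m handwheel '[{"jaw":5,"dp":[0.005,0.0005,0],"dr":[0,0,0]},{"jaw":5,"dp":[0.005,0.0005,0],"dr":[0,0,0]}]' >/dev/null; python3 chk.py && 
python3 -m handwheel '[{"jaw":5,"dp":[0.005,0.0005,0],"dr":[0,0,0]},{"jaw":5,"dp":[0.005,0.0005,0],"dr":[0,0,0]}]' >/dev/null; python3 chk.py && 
python3 -m handwheel '[{"jaw":5,"dp":[0.005,0.0005,0],"dr":[0,0,0]},{"jaw":5,"dp":[0.005,0.0005,0],"dr":[0,0,0]}]' >/dev/null; python3 chk.py && 
python3 -m handwheel '[{"jaw":5,"dp":[0.005,0.0005,0],"dr":[0,0,0]},{"jaw":5,"dp":[0.005,0.0005,0],"dr":[0,0,0]}]' >/dev/null; python3 chk.py && 
python3 -m handwheel '[{"jaw":5,"dp":[0.005,0.0005,0],"dr":[0,0,0]},{"jaw":5,"dp":[0.005,0.0005,0],"dr":[0,0,0]}]' >/dev/null; python3 chk.py && 
python3 -m handwheel '[{"jaw":5,"dp":[0.005,0.0005,0],"dr":[0,0,0]},{"jaw":5,"dp":[0.005,0.0005,0],"dr":[0,0,0]}]' >/dev/null; python3 chk.py && 
python3 -m handwheel '[{"jaw":5,"dp":[0.005,0.0005,0],"dr":[0,0,0]},{"jaw":5,"dp":[0.005,0.0005,0],"dr":[0,0,0]}]' >/dev/null; python3 chk.py && 
python3 -m handwheel '[{"jaw":5,"dp":[0.005,0.0005,0],"dr":[0,0,0]},{"jaw":5,"dp":[0.005,0.0005,0],"dr":[0,0,0]}]' >/dev/null; python3 chk.py && 
python3 -m handwheel '[{"jaw":5,"dp":[0.005,0.0005,0],"dr":[0,0,0]},{"jaw":5,"dp":[0.005,0.0005,0],"dr":[0,0,0]}]' >/dev/null; python3 chk.py
```

```text
22.48 [0.5291 0.1481 0.1577] axial -0.8 lat -0.0 z -1.0 [-0.04  0.09  0.06]
22.72 [0.5301 0.1481 0.1577] axial -0.7 lat -0.2 z -0.3 [-0.05  0.09 -0.01]
22.98 [0.5311 0.1482 0.1577] axial -0.7 lat -0.0 z -0.6 [-0.06  0.09  0.04]
23.22 [0.5321 0.1483 0.1577] axial -1.1 lat 1.2 z -1.6 [-0.04 -0.02 -0.01]
23.48 [0.5331 0.1484 0.1577] axial 0.0 lat 0.5 z -0.1 [-0.03  0.1   0.06]
23.72 [0.5342 0.1485 0.1577] axial -0.3 lat 0.7 z -0.6 [-0.08  0.14  0.03]
23.98 [0.5344 0.1486 0.1576] axial -3.5 lat -0.1 z 0.4 [-0.04  0.47  0.02]
23.98 [0.5344 0.1486 0.1576] axial -3.5 lat -0.1 z 0.4 [-0.04  0.47  0.02]
23.98 [0.5344 0.1486 0.1576] axial -3.5 lat -0.1 z 0.4 [-0.04  0.47  0.02]
23.98 [0.5344 0.1486 0.1576] axial -3.5 lat -0.1 z 0.4 [-0.04  0.47  0.02]
23.98 [0.5344 0.1486 0.1576] axial -3.5 lat -0.1 z 0.4 [-0.04  0.47  0.02]
23.98 [0.5344 0.1486 0.1576] axial -3.5 lat -0.1 z 0.4 [-0.04  0.47  0.02]
23.98 [0.5344 0.1486 0.1576] axial -3.5 lat -0.1 z 0.4 [-0.04  0.47  0.02]
23.98 [0.5344 0.1486 0.1576] axial -3.5 lat -0.1 z 0.4 [-0.04  0.47  0.02]
```

Stop contact at TCP x = 0.5344. Building up to about 9 N in small steps.

```bash
python3 -m handwheel '[{"jaw":5,"dp":[0.0015,0.00015,0],"dr":[0,0,0]},{"jaw":5,"dp":[0.0015,0.00015,0],"dr":[0,0,0]}]' >/dev/null; python3 chk.py;
python3 -m handwheel '[{"jaw":5,"dp":[0.0015,0.00015,0],"dr":[0,0,0]},{"jaw":5,"dp":[0.0015,0.00015,0],"dr":[0,0,0]}]' >/dev/null; python3 chk.py
```

```text
24.22 [0.5345 0.1486 0.1576] axial -5.2 lat -0.4 z 2.4 [-0.15  0.81 -0.05]
24.48 [0.5345 0.1486 0.1576] axial -6.4 lat -0.0 z 1.9 [-0.12  0.87 -0.04]
```

```bash
python3 -m handwheel '[{"jaw":5,"dp":[0.001,0.0001,0],"dr":[0,0,0]},{"jaw":5,"dp":[0.002,0.0002,0],"dr":[0,0,0]},{"jaw":5,"dp":[0.002,0.0002,0],"dr":[0,0,0]}]' >/dev/null; python3 chk.py; python3 -m handwheel '[{"jaw":5,"dp":[0,0,0],"dr":[0,0,0]}]' >/dev/null; python3 chk.py
```

```text
24.85 [0.5345 0.1486 0.1575] axial -7.4 lat -0.1 z 3.1 [-0.1   1.11 -0.04]
24.98 [0.5345 0.1486 0.1575] axial -6.8 lat 0.1 z 2.4 [-0.13  1.04 -0.02]
```

```bash
python3 -m handwheel '[{"jaw":5,"dp":[0.0015,0.00015,0],"dr":[0,0,0]},{"jaw":5,"dp":[0.003,0.0003,0],"dr":[0,0,0]},{"jaw":5,"dp":[0.003,0.0003,0],"dr":[0,0,0]}]' >/dev/null; python3 chk.py; python3 -m handwheel '[{"jaw":5,"dp":[0,0,0],"dr":[0,0,0]}]' >/dev/null; python3 chk.py
```

```text
25.35 [0.5345 0.1486 0.1575] axial -8.8 lat -0.8 z 2.9 [-0.2   1.32 -0.09]
25.48 [0.5345 0.1486 0.1575] axial -9.1 lat -0.1 z 4.1 [-0.26  1.37 -0.01]
```

```bash
python3 -m handwheel '[{"jaw":5,"dp":[0.0012,0.0001,0],"dr":[0,0,0]},{"jaw":5,"dp":[0.0012,0.0001,0],"dr":[0,0,0]},{"jaw":5,"dp":[0.0012,0.0001,0],"dr":[0,0,0]}]' >/dev/null; python3 chk.py; python3 -m handwheel '[{"jaw":5,"dp":[0,0,0],"dr":[0,0,0]},{"jaw":5,"dp":[0,0,0],"dr":[0,0,0]},{"jaw":5,"dp":[0,0,0],"dr":[0,0,0]},{"jaw":5,"dp":[0,0,0],"dr":[0,0,0]},{"jaw":5,"dp":[0,0,0],"dr":[0,0,0]}]' >/dev/null; python3 chk.py;  python3 -m handwheel '[{"jaw":5,"dp":[0,0,0],"dr":[0,0,0]},{"jaw":5,"dp":[0,0,0],"dr":[0,0,0]},{"jaw":5,"dp":[0,0,0],"dr":[0,0,0]},{"jaw":5,"dp":[0,0,0],"dr":[0,0,0]},{"jaw":5,"dp":[0,0,0],"dr":[0,0,0]}]' >/dev/null; python3 chk.py
```

```text
25.85 [0.5345 0.1486 0.1575] axial -10.2 lat 0.4 z 3.6 [-0.21  1.5  -0.06]
26.48 [0.5345 0.1486 0.1575] axial -9.6 lat -0.1 z 4.0 [-0.18  1.45 -0.07]
27.1 [0.5345 0.1486 0.1575] axial -9.6 lat -0.0 z 3.7 [-0.18  1.42 -0.08]
```

About 9.6 N was held for more than 1.2 s at the wrist, roughly 9 N at the stop after rail friction. Next I'll relax the push, soften the grip and release.

```bash
python3 -m handwheel '[{"jaw":5,"dp":[-0.003,-0.0003,0],"dr":[0,0,0]},{"jaw":5,"dp":[-0.005,-0.0005,0],"dr":[0,0,0]},{"jaw":5,"dp":[-0.005,-0.0005,0],"dr":[0,0,0]}]' >/dev/null; python3 chk.py; python3 -m handwheel '[{"jaw":5,"dp":[0,0,0],"dr":[0,0,0]},{"jaw":5,"dp":[0,0,0],"dr":[0,0,0]},{"jaw":5,"dp":[0,0,0],"dr":[0,0,0]}]' 20; python3 chk.py
python3 -m handwheel '[{"jaw":16,"dp":[0,0,0],"dr":[0,0,0]},{"jaw":20,"dp":[0,0,0],"dr":[0,0,0]},{"jaw":30,"dp":[0,0,0],"dr":[0,0,0]},{"jaw":40,"dp":[0,0,0],"dr":[0,0,0]},{"jaw":40,"dp":[0,0,0],"dr":[0,0,0]},{"jaw":40,"dp":[0,0,0],"dr":[0,0,0]}]'; python3 chk.py
```

```text
27.48 [0.5345 0.1486 0.1575] axial -6.2 lat 0.6 z 1.9 [-0.12  0.95 -0.03]
time: 27.85
tool_pos: [0.5345, 0.1486, 0.1575]
tcp_rot: [0.149, -3.136, 0.0]
ft_force: [-7.0, -1.2, 2.9]
width: 0.0123
grasp_force: 108.4
27.85 [0.5345 0.1486 0.1575] axial -7.1 lat -0.6 z 2.9 [-0.17  0.96 -0.01]
time: 28.6
tool_pos: [0.5359, 0.1487, 0.1577]
tcp_rot: [-0.149, 3.138, 0.0]
ft_force: [-0.0, -0.2, 1.5]
width: 0.0398
grasp_force: 0.0
28.6 [0.5359 0.1487 0.1577] axial -0.0 lat -0.2 z 1.5 [0.01 0.01 0.01]
```

```bash
python3 -m handwheel '[{"jaw":40,"dp":[0,0,0.03],"dr":[0,0,0]},{"jaw":40,"dp":[0,0,0.1],"dr":[0,0,0]},{"jaw":40,"dp":[0,0,0.25],"dr":[0,0,0]},{"jaw":40,"dp":[0,0,0.5],"dr":[0,0,0]},{"jaw":40,"dp":[-0.2,0,0.75],"dr":[0,0,0]},{"jaw":40,"dp":[-0.4,0,0.95],"dr":[0,0,0]},{"jaw":40,"dp":[-0.5,0,1],"dr":[0,0,0]},{"jaw":40,"dp":[-0.5,0,1],"dr":[0,0,0]}]' >/dev/null; python3 chk.py
python3 - <<'E'
from h import *
im=save('wrist','w9.png')
print([(r['position'],r['p']) for r in nets.boxes_of('sheet','wrist')[:1]])
cv2.imwrite('pics/w9b.png',cv2.resize(im[:,100:480,::-1],None,fx=1.4,fy=1.4))
E
```

```text
29.6 [0.4354 0.1489 0.3593] axial -0.0 lat 0.2 z -0.6 [ 0.06 -0.06  0.  ]
[([0.6467, 0.1525, 0.1402], 0.86)]
```

View pics/w9b.png

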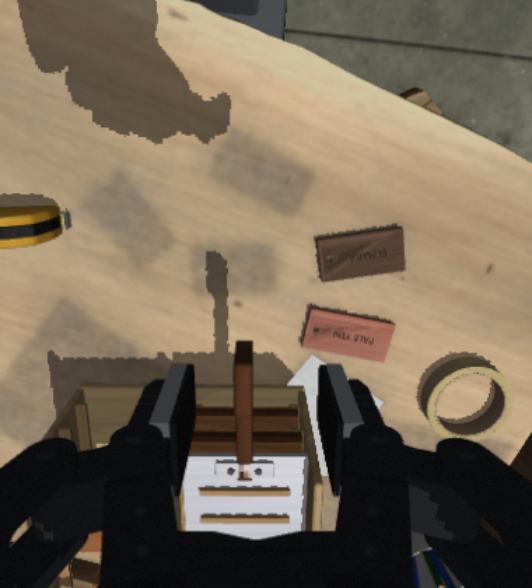

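The wrist view shows the sheet lying square in the left bay on the top rails (front edge at about (188–307, 457)). The handle points out of the mouth, the gripper is clear, and the bystanders haven't moved. It was still pushed against the stop at release, so I'm handing in.

```bash
python3 -c "
from workcell import hand_in
print(hand_in())"
```

```text
the job is handed in; nothing more can be done
None
```

The sheet is on the free top rail pair of the left bay, against the back stop. I held it there with about 9.6 N at the wrist for just over a second, never reading more than about 10 N, then released it and handed in at about 30 s.

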